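# Put the ink kit away after the print run

## Task

The print run is over, so put the four containers away, each standing upright in its own place: the black ink (the pot with the black dab on its lid) in the black drip tray, the white ink in the white one, and the small solvent wash bottle in the red one. The hardener spoils in damp air: stand it in the dry box under the clear hood, and leave the hood fully shut. Do not tip any container over on the way.

Things in the scene. Friction and masses are not known exactly. Their poses are not given: they have to be found in the camera images.
- ink_black: Black ink: round cream-white screw-lid pot with a dark band and a 31 mm round black dab on its lid. 60 mm diameter to 50 mm height, lid 57 mm diameter to 62 mm. 0.13 to 0.27 kg. Origin: centre of its underside; z up along its axis.
- ink_white: White ink: round white screw-lid pot with a grey band and a plain pale grey lid. 54 mm diameter to 44 mm height, lid 51 mm diameter to 55 mm. 0.11 to 0.23 kg. Origin: centre of its underside; z up along its axis.
- hardener: Hardener: slim blue-lidded pot, blue also below the lid, with a red-banded label. 38 mm diameter to 53 mm height, lid 36 mm diameter to 66 mm. Under 0.1 kg. Origin: centre of its underside; z up along its axis.
- wash_bottle: Small solvent wash bottle, white with a blue patch: round body 45 mm diameter, straight to about 65 mm height, shoulder up to 84 mm, neck 21 mm diameter to 97 mm, thin bent spout up to 128 mm that leans out to its own +x, 48 mm from the axis. Under 0.2 kg. Origin: centre of the body's underside, on the body's axis; z up.
- tray_black: Black drip tray of moulded plastic with a thin grey rim, fixed, standing on the bench: 90 mm square outside, 84 mm inside, 16 mm high to the rim, floor 3 mm thick. Origin: centre of its underside; x and y along its sides, z up.
- tray_white: White drip tray of moulded plastic with a thin grey rim, fixed, standing on the bench: 90 mm square outside, 84 mm inside, 16 mm high to the rim, floor 3 mm thick. Origin: centre of its underside; x and y along its sides, z up.
- tray_red: Red drip tray of moulded plastic with a thin grey rim, fixed, standing on the bench: 90 mm square outside, 84 mm inside, 16 mm high to the rim, floor 3 mm thick. Origin: centre of its underside; x and y along its sides, z up.
- dry_box: Dry box, fixed on the brown side stand to the left: a grey plinth 116 mm (x) by 106 mm (y), 22 mm high, whose flat metal top is the floor where the hardener stands, with a clear hood over it. Origin: centre of the plinth's underside; -x is its front (blue-windowed desiccant drawer, blue hood grip), +x its rear with the hinge, z up. With the hood shut the free space inside is 100 mm (x) by 90 mm (y), centred on the plinth, and 77 mm high.
- hood (a joint): Clear five-sided hood of the dry box, 80 mm high, hinged along the plinth's upper rear edge (axis parallel to the box's y, at box x = +61 mm, z = 22 mm). 0 rad: shut; grows as the front rises, up to 1.75 rad; at 1.57 rad it stands wholly behind the hinge and leaves the plinth clear. A friction hinge: it stays where it is left, and moves with 1 to 4 N at the grip; a press of some 5 N down on the grip or on the front of its top brings it fully home. It may start shut or ajar.
- hood_grip (a point): Point to pinch on the hood's blue grip, a fin that stands 37 mm out of the middle of the hood's front face: 14 mm thick along the box's y, 20 mm high. The point lies 26 mm out from the face (11 mm from the fin's end), at mid height; shut, it is at box x = -79 mm, z = 82 mm, and turns with the hood about the hinge axis. Axes as the dry box's when shut.

How it is judged:
By the outcome, as a careful person would: the job done as asked, in the order asked, and still so for the second after the job is handed in, with the robot touching nothing.
It also fails if it takes over 141 s, if anything falls off the work surface, if the arm or the gripper's body presses on something with over 40 N, if the wrist force passes 120 N, or if a joint passes its speed limit or range.

## Robot

A 6-joint arm with a two-finger parallel gripper is mounted at the origin on a cart in front of the work surface, level with it; the furniture and walls round the work are solid. World frame = base frame: x ahead of the robot, y to its left, z up, the work surface at z = 0. Lengths are in m, angles in degrees, forces in N, time in s.
With the tool pointing down it reaches from about 0.375 to 0.75 m from the base axis. Payload 9 kg.
Tool frame: the origin (TCP) lies where the fingers leave the gripper's body, on its centre line; the fingertips stand 73 mm ahead of it and the grasp point (between the pads) lies 54 mm ahead of it (robot.tip_reach is the distance from the TCP to the fingertips, in m); z points along the fingers, y is the direction in which the jaws open and shut (so a half turn about z gives the same grasp; the last joint's range is limited). The gripper opens to 85 mm and grips with 20 to 120 N. Pads are 22 mm wide; open, the fingers measure 114 mm over their backs; the gripper's body (76 mm by 85 mm) begins 54 mm behind the grasp point. The pads swing forward as they close: fully open they stand 13 mm farther back than shut.
Start: joints at [57.886, 5.964, 5.575, 89.605, 0, 77.527], TCP at [0.202, 0.565, 0.304] pointing down, gripper open.
Joint ranges: [-171.21, 171.21], [-48.23, 106.86], [-62.78, 66.21], [-105.2, 120.99], [-86.42, 89.51], [-180, 180]. Speed limits (degrees/s): [127.2, 127.2, 147.25, 180, 180, 180].

## Interface

Orientations are given as [roll, pitch, yaw] about the fixed x, y, z axes, in that order (R = Rz(yaw) Ry(pitch) Rx(roll)).
In Python, from plant import robot gives the robot as it stands. Calls block until the motion is done:
- robot.move_pose(position, orientation): joint-space move of the TCP to a pose.
- robot.line_to(position, vel=0.15, rotation=None, guard=None): straight line of the TCP; rotation=None keeps the orientation; vel is the mean speed in m/s. With guard (N) it stops when the force on the tool has changed by that much, and returns True; else False.
- robot.goto_joints(angles): joint-space move.
- robot.set_gripper(opening): finger opening in m; the grip force is fixed at half the most; returns when the fingers have stopped.
- robot.pause(seconds).
- robot.ik(position, orientation): joint angles nearest the present ones, or None.
- robot.observe(): the state.
- robot.grab_frame(name): name is "side" or "top" or "wrist"; returns the picture (480x640x3 uint8, blue, green, red); there is no depth.
- robot.get_calibration(name): a dict with "vertical_fov" (degrees; the focal length in pixels is half the picture's height over the tangent of half this angle, whatever the lens; pixels are square), "cx", "cy" (the principal point, pixels), "k1" (the pictures are not rectified: a ray, as slopes to the right and down, at radius r is drawn at 1 + k1 r^2 times it, then the intrinsics apply), "rvec" (rotation vector, rad) and "tvec" (3), from world to camera coordinates, as OpenCV has them. Camera axes: x right, y down, z forward; pixel columns grow to the right and rows downward; lengths in m; the calibration is good to about 2 mm. A picture is of the moment at which its call begins: read the wrist's pose just before it. get_calibration takes no time and is no camera call; for the wrist camera it gives the pose at the moment of the call.
A pose or a line that the arm cannot do raises robot.IKError and nothing moves.
- robot.job_done(): hands the job in, once; it reports no verdict.
The state is a dict: "time": time; "q": joint angles; "qvel": joint speeds; "joint_torque": joint torques, N m; "tool_pos": TCP position; "tcp_rot": TCP orientation; "ft_force": force on the tool from outside, world axes, zero at the start; "torque": the same for the moment, N m; "gripper_width": finger opening in m.
Only numpy, scipy, OpenCV 4.12 (cv2) and the standard library are available. Lean on these libraries where they do the work, as an engineer would, in place of code of your own. Each camera call takes 0.05 s, during which the arm holds its last target. There are 200 camera calls.

## Working session

There is one attempt and no reset: what is moved stays moved. The work goes in short steps, each a Python script; the robot and the scene stay as the last script left them, time stands still between calls to the robot, and variables do not carry over. Pictures are saved under pics/ and viewed, about 12 in all and at most 16, crops included, and the job is handed in when it is done.

```bash
ls; mkdir -p pics
python3 - <<'E'
from plant import robot
import cv2
for n in("side","top"):
    cv2.imwrite(f"pics/{n}0.png",robot.grab_frame(n)); print(n,robot.get_calibration(n))
o=robot.observe();print(o["time"],o["tool_pos"],o["tcp_rot"],robot.tip_reach)
E
```

```text
pics
side {'vertical_fov': 51.003395138985134, 'cx': 315.4055943542277, 'cy': 241.31289251517262, 'k1': -0.019483202487272325, 'rvec': array([ 2.27219414, -0.20989509,  0.09341724]), 'tvec': array([-0.51874904,  0.12503088,  1.27711131])}
top {'vertical_fov': 51.48538877776404, 'cx': 319.5444877125435, 'cy': 237.4982793710617, 'k1': -0.09206196176366521, 'rvec': array([ 2.16457926, -2.13495133,  0.17709215]), 'tvec': array([-0.00301983,  0.54958852,  1.06969785])}
0.1 [0.20153619 0.56491652 0.30320147] [-1.79933859e+02 -1.38880985e-02  1.60359082e+02] 0.0726
```

View pics/top0.png

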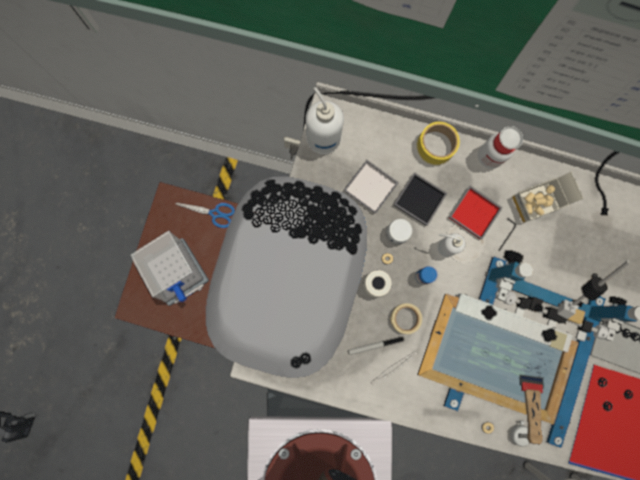

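View pics/side0.png

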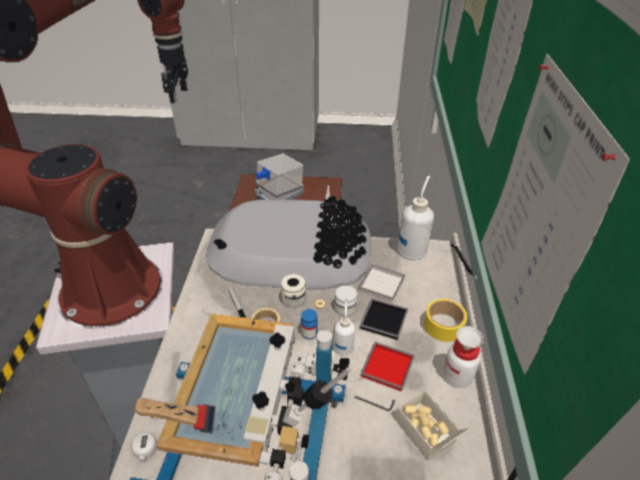

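The top view shows white pot (400,231), black-dab pot (378,283), hardener (428,275), wash bottle (453,243), the trays at (371,186), (420,199) and (474,213), and the dry box near (168,268). The side view shows the same things, with the dry box at (280,178). The large grey body beside the pots is an obstacle. I'll enlarge crops next.

```bash
cat > h.py <<'E'
import numpy as np, cv2
from scipy.optimize import least_squares
def cam(c):
    f=240/np.tan(np.radians(c["vertical_fov"]/2)); R=cv2.Rodrigues(np.array(c["rvec"]))[0]
    return f,R,np.array(c["tvec"],float)
def proj(c,P):
    f,R,t=cam(c); p=np.atleast_2d(P)@R.T+t; s=p[:,:2]/p[:,2:]
    s=s*(1+c["k1"]*(s**2).sum(1,keepdims=True)); return s*f+[c["cx"],c["cy"]]
def ray(c,uv):
    f,R,t=cam(c); d=(np.array(uv,float)-[c["cx"],c["cy"]])/f; s=d.copy()
    for _ in range(20): s=d/(1+c["k1"]*(s@s))
    return -R.T@t, R.T@np.r_[s,1]
def onz(c,uv,z):
    o,d=ray(c,uv); return o+d*(z-o[2])/d[2]
def tri(*obs):
    A=np.zeros((3,3));b=np.zeros(3)
    for c,uv in obs:
        o,d=ray(c,uv); d/=np.linalg.norm(d); M=np.eye(3)-np.outer(d,d); A+=M;b+=M@o
    X=np.linalg.solve(A,b); return X,[np.round(proj(c,X)[0]-uv,1) for c,uv in obs]
def crop(img,x,y,w,h,s): return cv2.resize(img[y:y+h,x:x+w],None,fx=s,fy=s,interpolation=cv2.INTER_CUBIC)
E
python3 - <<'E'
from plant import robot
from h import *
t,s=robot.get_calibration("top"),robot.get_calibration("side")
print("campos",ray(t,(320,240))[0],ray(s,(320,240))[0])
print("tcp px",proj(t,[.2,.565,.3]),proj(s,[.2,.565,.3]), "base",proj(t,[0,0,0.]),proj(s,[0,0,0.]))
for n,a,b,z in [("white",(400,231),(346,294),.055),("black",(378,283),(293,283),.062),("hard",(428,275),(309,313),.066),("wash",(453,243),None,.09),("tw",(371,186),(381,281),.01),("tb",(420,199),(384,318),.01),("tr",(474,213),(388,366),.01),("grip",(179,292),(263,174),0)]:
    print(n,onz(t,a,z).round(3), b and onz(s,b,z).round(3), b and tri((t,a),(s,b)))
T=cv2.imread("pics/top0.png");S=cv2.imread("pics/side0.png")
a=crop(T,110,170,135,180,3.3); b=crop(S,225,140,130,80,3)
b=cv2.copyMakeBorder(b,0,a.shape[0]-b.shape[0],0,0,0) if b.shape[0]<a.shape[0] else b
cv2.imwrite("pics/boxes.png",cv2.hconcat([a[:,:405],b[:a.shape[0],:390]]))
cv2.imwrite("pics/pots.png",crop(T,345,155,160,145,5)[:, :800][:600])
E
```

```text
campos [0.38318285 0.01912491 1.13978739] [ 0.35035243 -0.96765975  0.92554544]
tcp px [[-10.69453391 413.35336837]] [[175.97664665  81.36674932]] base [[318.17350112 487.00879805]] [[111.73379083 290.40265237]]
white [ 0.565 -0.174  0.055] [ 0.57  -0.172  0.055] (array([ 0.56677115, -0.17360913,  0.05675278]), [array([ 0.1, -1. ]), array([-0.9,  0.2])])
black [ 0.449 -0.123  0.062] [ 0.451 -0.119  0.062] (array([ 0.44937731, -0.12281335,  0.06540734]), [array([ 0. , -0.5]), array([-0.4,  0.1])])
hard [ 0.467 -0.232  0.066] [ 0.472 -0.224  0.066] (array([ 0.46838705, -0.23042445,  0.07385612]), [array([ 0.1, -1. ]), array([-0.9,  0.1])])
wash [ 0.535 -0.282  0.09 ] None None
tw [ 0.678 -0.115  0.01 ] [ 0.679 -0.103  0.01 ] (array([ 0.67516035, -0.11344991,  0.02123181]), [array([ 0., -0.]), array([-0.,  0.])])
tb [ 0.649 -0.23   0.01 ] [ 0.652 -0.223  0.01 ] (array([ 0.6485803 , -0.22861112,  0.01632322]), [array([ 0.1, -0.5]), array([-0.4,  0.1])])
tr [ 0.618 -0.358  0.01 ] [ 0.622 -0.356  0.01 ] (array([ 0.61941305, -0.35728231,  0.01165456]), [array([ 0.1, -0.8]), array([-0.8,  0.2])])
grip [0.425 0.324 0.   ] [0.435 0.466 0.   ] (array([0.42302938, 0.29431129, 0.11068362]), [array([ 0.1, -1. ]), array([-0.7,  0.1])])
```

View pics/boxes.png

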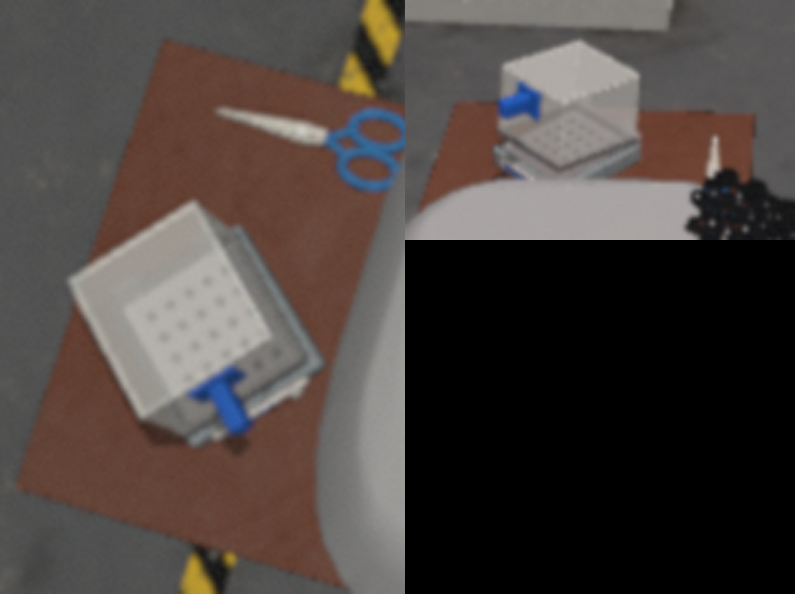

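Box crop: the hood stands ajar, with its blue grip tip at about (181,297) top and (258,175) side. Next, the height of the grey body and a look at the pots.

Run:
```python
from plant import robot
from h import *
t,s=robot.get_calibration("top"),robot.get_calibration("side")
print("ballpair",tri((t,(301,359)),(s,(221,244))))
print("griptip",tri((t,(181,297)),(s,(258.5,174.5))),"griproot",tri((t,(175.5,285)),(s,(270,174))))
T=110,170
f=lambda x,y:(110+x/3.3,170+y/3.3)
for z in(.0,.022):
  P=[onz(t,f(*p),z) for p in((192,442),(322,362),(240,228))]
  print(z,np.round(P,3).tolist(),np.linalg.norm(P[1]-P[0]),np.linalg.norm(P[2]-P[1]))
print("blob right edge at z0,.1,.2",[onz(t,(366,250),z).round(3) for z in(0,.1,.2)])
print("hoodtop FL,RL,RR via", [tri((t,f(*a)),(s,(225+(b[0]-405)/3,140+b[1]/3))) for a,b in(((143,416),(500,65)),((70,281),(580,40)),((195,201),(638,72)))])
```

```text
ballpair (array([0.28691174, 0.04060633, 0.0758574 ]), [array([ 0. , -0.3]), array([-0.2,  0. ])])
griptip (array([0.41109939, 0.28879871, 0.11411237]), [array([ 0. , -0.3]), array([-0.2,  0. ])]) griproot (array([0.44109743, 0.30475306, 0.10140751]), [array([ 0.2, -2.6]), array([-1.8,  0.2])])
0.0 [[0.397, 0.348, 0.0], [0.454, 0.259, 0.0], [0.547, 0.322, 0.0]] 0.10510414265986284 0.11204100271436776
0.022 [[0.397, 0.341, 0.022], [0.453, 0.255, 0.022], [0.544, 0.316, 0.022]] 0.10307543875134498 0.1098784046057805
blob right edge at z0,.1,.2 [array([ 0.528, -0.104,  0.   ]), array([ 0.515, -0.093,  0.1  ]), array([ 0.503, -0.082,  0.2  ])]
hoodtop FL,RL,RR via [(array([0.41163776, 0.34317946, 0.12482592]), [array([ 0. , -0.3]), array([-0.2,  0. ])]), (array([0.49785709, 0.39985267, 0.11055868]), [array([ 0.1, -1. ]), array([-0.7,  0.1])]), (array([0.54801265, 0.32109581, 0.11435823]), [array([ 0. , -0.1]), array([-0.1,  0. ])])]
```

View pics/pots.png

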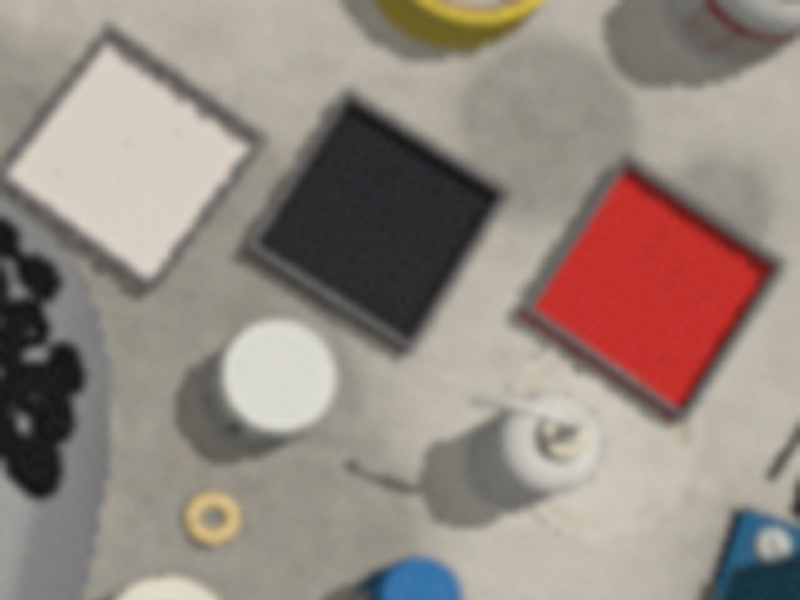

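Pots crop: black tray centre at top (420,199), white tray (371,187), red tray (475,213), all turned by about 35°. The spout leaves the neck (457,243) towards (440,235). I'll move over the pots and look with the wrist camera.

Run:
```python
from plant import robot
from h import *
robot.move_pose([.50,-.22,.36],[180,0,-20])
c=robot.get_calibration("wrist"); im=robot.grab_frame("wrist")
import pickle;pickle.dump(c,open("w1.pkl","wb"))
cv2.imwrite("pics/w1.png",im)
print(robot.observe()["time"],c, ray(c,(320,240)))
```

```text
3.1083 {'vertical_fov': 65.90055877073137, 'cx': 323.6915338765374, 'cy': 242.08185783557906, 'k1': -0.05243611776711072, 'rvec': array([-1.67897782,  2.39539876,  0.40165739]), 'tvec': array([-0.03370865,  0.45516307,  0.61155014])} (array([ 0.58001938, -0.24689455,  0.43002774]), array([-0.29728827,  0.11951945, -0.94734672]))
```

View pics/w1.png

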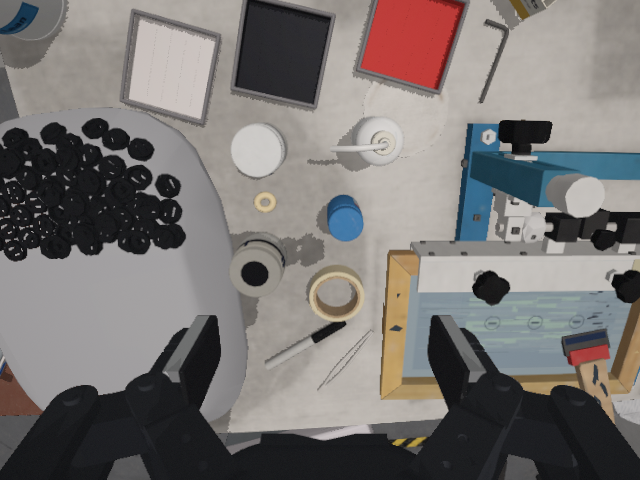

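Wrist view: black dab (255,273), white lid (257,150), hardener lid (346,223), wash neck (383,146) with spout tip (333,149), white tray corners (135,10), (221,40), (206,126) and (121,101), and the grey body's edge by the black pot at x≈245.

Run:
```python
from plant import robot
from h import *
import pickle
w=pickle.load(open("w1.pkl","rb")); t=robot.get_calibration("top")
print("nadir",proj(w,[.58,-.247,0]))
for n,uv,z in [("black",(255,273),.062),("white",(257,150),.055),("hard",(346,223),.066),("neck",(384,146),.097),("tip",(333,149),.128),("washbody",(380,141),.06),("blobedge",(247,320),.03),("blobedge",(240,270),.03),("blobedge",(215,180),.03)]:
    print(n,onz(w,uv,z).round(4))
f=lambda x,y:(345+x/5,155+y/5)
for n,P in {"tw":((110,28),(262,140),(145,292),(5,172)),"tb":((350,95),(503,190),(402,353),(243,250)),"tr":((628,162),(778,265),(678,415),(520,315))}.items():
    X=np.array([onz(t,f(*p),.016) for p in P]); print(n,X.mean(0).round(4),np.linalg.norm(np.roll(X,1,0)-X,axis=1).round(3))
X=np.array([onz(w,p,.016) for p in((135,10),(221,40),(206,126),(121,101))]);print("tw wrist",X.mean(0).round(4),np.linalg.norm(np.roll(X,1,0)-X,axis=1).round(3))
X=np.array([onz(w,p,.016) for p in((333,14),(317,108),(232,81))]);print("tb wrist",((X[0]+X[2])/2).round(4))
print(tri((w,(171,236)),(t,(351,247))),tri((w,(168,185)),(t,(358,229))))
```

```text
nadir [[324.16368584 115.37305922]]
black [ 0.4531 -0.1211  0.062 ]
white [ 0.5721 -0.1733  0.055 ]
hard [ 0.4739 -0.2323  0.066 ]
neck [ 0.5381 -0.2876  0.097 ]
tip [ 0.5535 -0.2449  0.128 ]
washbody [ 0.5393 -0.2899  0.06  ]
blobedge [ 0.3872 -0.0754  0.03  ]
blobedge [ 0.4516 -0.0951  0.03  ]
blobedge [ 0.558  -0.1128  0.03  ]
tw [ 0.6754 -0.1144  0.016 ] [0.086 0.089 0.092 0.086]
tb [ 0.6469 -0.2284  0.016 ] [0.091 0.084 0.093 0.087]
tr [ 0.6173 -0.3587  0.016 ] [0.092 0.085 0.088 0.086]
tw wrist [ 0.6778 -0.1126  0.016 ] [0.091 0.09  0.087 0.094]
tb wrist [ 0.6567 -0.2285  0.016 ]
(array([ 0.52460747, -0.06282976,  0.07825754]), [array([0.3, 0.2]), array([-0.1, -0.1])]) (array([ 0.56913315, -0.07843457,  0.06386626]), [array([2.2, 2.2]), array([-0.4, -1.3])])
```

```bash
cat > act.py <<'E'
from plant import robot
from h import *
def st(n):
    o=robot.observe(); print(n,"t",round(o["time"],1),"tcp",np.round(o["tool_pos"],4),"F",np.round(o["ft_force"],1),"w",round(o["gripper_width"],4))
def pick(xy,z,yaw,pre=.085,up=.26):
    R=[180,0,yaw]; robot.set_gripper(pre); robot.move_pose([*xy,max(up,.2)],R)
    print("guard",robot.line_to([*xy,z],vel=.15,guard=15)); st("down")
    robot.set_gripper(0); st("grip"); robot.line_to([*xy,up],vel=.2); st("lift")
def place(xy,z,yaw,rel,up=.26):
    R=[180,0,yaw]; robot.move_pose([*xy,up],R); st("over")
    robot.line_to([*xy,z+.012],vel=.2); print("guard",robot.line_to([*xy,z-.006],vel=.03,guard=4)); st("set")
    robot.set_gripper(rel); robot.line_to([*xy,up],vel=.2)
E
python3 - <<'E'
from act import *
for p in([.452,-.121,.09],[.57,-.173,.088],[.471,-.231,.092],[.538,-.2885,.158],[.652,-.2285,.09],[.6765,-.1135,.09],[.618,-.358,.158],[.618,-.358,.26]): print(p,np.round(robot.ik(p,[180,0,70]),0))
pick([.452,-.121],.09,72)
place([.652,-.2285],.093,72,.078)
st("end")
E
```

```text
[0.452, -0.121, 0.09] [-31. -13. -35.  68.   0.  79.]
[0.57, -0.173, 0.088] [-29.  10. -13.  67.   0.  81.]
[0.471, -0.231, 0.092] [-40.  -3. -26.  67.   0.  70.]
[0.538, -0.2885, 0.158] [-40.   9.  -6.  75.   0.  70.]
[0.652, -0.2285, 0.09] [-30.  25.   6.  70.   0.  80.]
[0.6765, -0.1135, 0.09] [-20.  25.   5.  70.   0.  90.]
[0.618, -0.358, 0.158] [-41.  27.  15.  78.   0.  69.]
[0.618, -0.358, 0.26] [-41.  27.  25.  89.   0.  69.]
guard False
down t 6.0 tcp [ 0.4525 -0.1213  0.0909] F [-0.   0.   0.2] w 0.0848
grip t 6.3 tcp [ 0.4526 -0.1214  0.0911] F [-0.   0.4  5.5] w 0.0587
lift t 7.3 tcp [ 0.4516 -0.1207  0.2586] F [ 0.4  0.1 -1.5] w 0.059
over t 8.2 tcp [ 0.6513 -0.228   0.2595] F [-0.3  0.6 -2.6] w 0.0584
guard True
set t 9.6 tcp [ 0.6521 -0.2286  0.094 ] F [-2.2 -0.1  6.7] w 0.0586
end t 10.9 tcp [ 0.6516 -0.2283  0.2584] F [-1.1  0.3 -0.4] w 0.0782
```

Run:
```python
from act import *
pick([.570,-.173],.088,70,.08)
place([.6765,-.1135],.091,70,.075)
robot.move_pose([.47,-.26,.30],[180,0,-20]); robot.set_gripper(.085)
import pickle
pickle.dump(robot.get_calibration("wrist"),open("w2.pkl","wb"));cv2.imwrite("pics/w2.png",robot.grab_frame("wrist"));st("end")
```

```text
guard False
down t 12.9 tcp [ 0.5706 -0.1734  0.0891] F [-0.4  0.6  0.5] w 0.08
grip t 13.3 tcp [ 0.5706 -0.1733  0.0892] F [-0.9 -0.2  7.1] w 0.0526
lift t 14.3 tcp [ 0.5695 -0.1727  0.2584] F [ 0.1  0.5 -1.2] w 0.0525
over t 14.9 tcp [ 0.6763 -0.1128  0.2578] F [-0.1 -0.5 -1.8] w 0.0526
guard True
set t 16.2 tcp [ 0.6772 -0.1137  0.0921] F [2.5 0.1 2.4] w 0.0523
end t 19.0 tcp [ 0.4704 -0.2597  0.2998] F [-0.4  0.5  0.1] w 0.0849
```

View pics/w2.png

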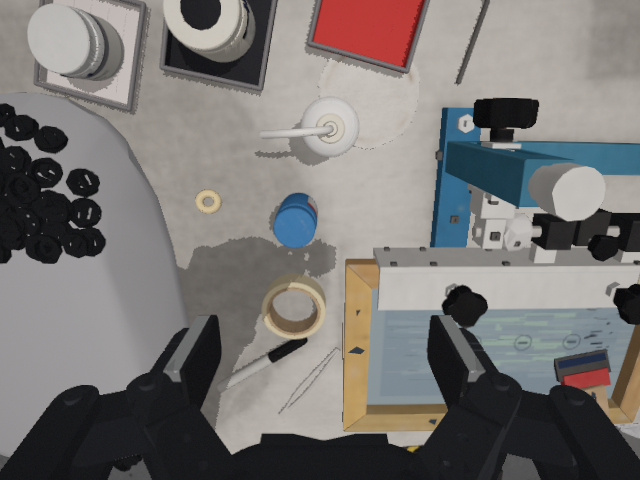

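Wrist view: both pots stand upright in their trays; neck at (331,128), spout tip (263,134), hardener lid (296,227).

Run:
```python
from act import *
import pickle
w=pickle.load(open("w2.pkl","rb"))
n=onz(w,(331,128),.097);p=onz(w,(263,134),.128);h=onz(w,(296,227),.066)
yaw=np.degrees(np.arctan2(*(p-n)[1::-1]));print(n,p,np.linalg.norm((p-n)[:2]),yaw,h)
n=(n[:2]*2+[.538,-.2876])/3;print(n)
assert 55<yaw<85
robot.set_gripper(.05); robot.move_pose([*n,.26],[180,0,yaw])
print(robot.line_to([*n,.162],vel=.1,guard=5)); st("down")
robot.set_gripper(0); st("grip")
robot.line_to([*n,.20],vel=.1); st("lift")
cv2.imwrite("pics/s2.png",crop(robot.grab_frame("side"),250,230,200,150,4))
```

```text
[ 0.54043696 -0.28879116  0.097     ] [ 0.55283181 -0.24708475  0.128     ] 0.04350927146780479 73.44842294835956 [ 0.47282205 -0.23349974  0.066     ]
[ 0.53962464 -0.28839411]
False
down t 22.0 tcp [ 0.54   -0.2887  0.1629] F [-0.2 -0.2 -0.5] w 0.0501
grip t 22.4 tcp [ 0.54   -0.2887  0.163 ] F [-0.5  1.2  5.7] w 0.0175
lift t 22.9 tcp [ 0.5397 -0.2884  0.1999] F [ 0.3  0.3 -3. ] w 0.0172
```

View pics/s2.png

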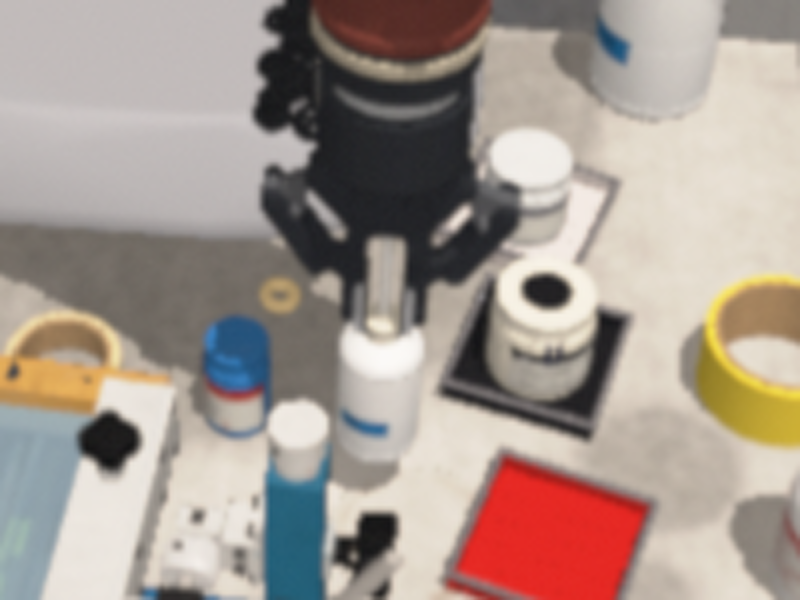

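Bottle is hanging upright, clear of the bench. Place it, then look at the dry box.

Run:
```python
from act import *
import pickle
place([.6185,-.358],.166,73.4,.05,up=.24)
robot.move_pose([.5,-.1,.34],[180,0,33]); 
robot.move_pose([.42,.27,.34],[180,0,33]); robot.set_gripper(.085)
pickle.dump(robot.get_calibration("wrist"),open("w3.pkl","wb"));cv2.imwrite("pics/w3.png",robot.grab_frame("wrist"));st("end")
```

```text
over t 23.6 tcp [ 0.6182 -0.3578  0.2385] F [-1.1  0.6 -1.5] w 0.0171
guard True
set t 24.5 tcp [ 0.6188 -0.3583  0.166 ] F [-0.9  0.3  4.7] w 0.0172
end t 28.5 tcp [0.4201 0.2699 0.34  ] F [ 0.  -0.3  0.2] w 0.085
```

View pics/w3.png

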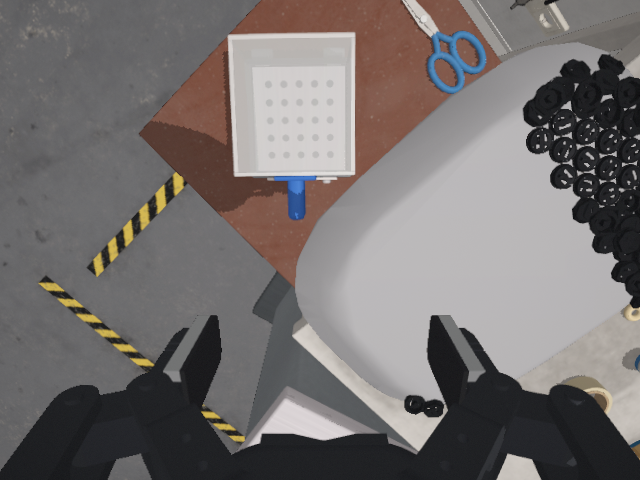

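Wrist view: hood top corners at (228,35), (355,33), (355,177) and (233,177), grip fin from (296,183) to (297,218). I'll fit box pose and hood angle to all three cameras.

```bash
cat > fit.py <<'E'
from act import *
import pickle
w=pickle.load(open("w3.pkl","rb"));t=robot.get_calibration("top");s=robot.get_calibration("side")
A=.053;B=.048
FL,FR,RL,RR=(-A,B,.102),(-A,-B,.102),(A,B,.102),(A,-B,.102); tip=(-.090,0,.092);gr=(-.074,0,.082)
T=lambda x,y:(110+x/3.3,170+y/3.3); S=lambda x,y:(225+(x-405)/3,140+y/3)
H=[(w,RL,(228,35)),(w,RR,(355,33)),(w,FR,(355,177)),(w,FL,(233,177)),(w,tip,(297,214)),
 (t,FL,T(143,416)),(t,RL,T(70,281)),(t,RR,T(195,201)),(s,FL,S(500,65)),(s,RL,S(580,40)),(s,RR,S(638,72)),(s,FR,S(570,105)),(t,(-.09,0,.082),T(235,425)),(s,(-.09,0,.082),S(503,104))]
Pl=[(t,(-.058,.053,.022),T(192,442)),(t,(-.058,-.053,.022),T(322,362)),(t,(.058,-.053,.022),T(240,228))]
def rot(p,a):
    d=np.array(p)-[.061,0,.022]; c,s_=np.cos(a),np.sin(a)
    return np.array([.061+c*d[0]+s_*d[2],d[1],.022-s_*d[0]+c*d[2]])
def W(q,p,a=None):
    x,y,z,yw=q[:4]; p=np.array(p) if a is None else rot(p,a)
    c,s_=np.cos(yw),np.sin(yw); return np.array([x+c*p[0]-s_*p[1],y+s_*p[0]+c*p[1],z+p[2]])
if __name__=="__main__":
    def res(q): return np.concatenate([proj(c,W(q,p,q[4]))[0]-u for c,p,u in H]+[proj(c,W(q,p))[0]-u for c,p,u in Pl])
    r=least_squares(res,[.47,.32,0,.57,.1],loss="soft_l1")
    print(r.x,np.degrees(r.x[3:]));print(res(r.x).reshape(-1,2).round(1).tolist())
    np.save("box.npy",r.x); print("grip",W(r.x,(-.079,0,.082),r.x[4]),"open90",W(r.x,(-.079,0,.082),1.57))
E
python3 fit.py
```

```text
[ 0.47147695  0.33188802 -0.00204817  0.58650807  0.17939333] [33.60443684 10.27848097]
[[0.1, 0.8], [0.2, 0.5], [0.5, -1.5], [0.4, 0.1], [-0.7, 7.9], [-3.0, -1.5], [-2.4, -2.0], [-1.7, -1.9], [0.5, 0.2], [0.1, 1.4], [1.6, 2.4], [-2.0, -0.7], [0.5, -0.2], [-0.4, 2.2], [-1.0, 1.4], [-0.2, 0.2], [-1.4, -2.0]]
grip [0.41646755 0.29533372 0.10396953] open90 [0.57216236 0.39879449 0.15999956]
```

```bash
cat >> fit.py <<'E'
def tcp(q,a): return W(q,(-.079,0,.082),a)+[0,0,.054]
E
python3 - <<'E'
from fit import *
q=np.load("box.npy"); a0=q[4]; R=[180,0,np.degrees(q[3])]; p=tcp(q,a0)
print(robot.ik(tcp(q,1.6),R) is not None)
robot.set_gripper(.045); robot.move_pose(p+[0,0,.08],R)
print(robot.line_to(p,vel=.1,guard=8)); st("at"); robot.set_gripper(0); st("grip")
for a in np.arange(a0,1.6,.12)[1:].tolist()+[1.6]:
    robot.line_to(tcp(q,a),vel=.12)
    o=robot.observe(); print(round(a,2),np.round(o["ft_force"],1),round(o["gripper_width"],4))
cv2.imwrite("pics/s3.png",crop(robot.grab_frame("side"),190,60,200,150,4)); st("end")
E
```

```text
True
False
at t 30.4 tcp [0.4169 0.2955 0.1587] F [ 0.5 -0.8  0.5] w 0.0453
grip t 30.8 tcp [0.4166 0.2954 0.1584] F [-0.7 -1.   2.6] w 0.0132
0.3 [-2.9 -3.7  4.2] 0.013
0.42 [-3.  -4.   5.3] 0.013
0.54 [-3.3 -3.3  5.5] 0.0126
0.66 [-0.4 -3.3  4.4] 0.0126
0.78 [-2.8 -4.5  5.2] 0.0129
0.9 [-4.6 -5.3  9.6] 0.0127
1.02 [-2.7 -4.5 12. ] 0.0129
1.14 [-1.3 -2.5 12.8] 0.013
1.26 [-0.2 -1.7 10.5] 0.0129
1.38 [ 1.8 -0.6  9.9] 0.0128
1.5 [4.5 1.1 7.9] 0.0124
1.6 [3.5 0.7 7.7] 0.0131
end t 34.4 tcp [0.5769 0.4018 0.2138] F [2.5 0.  8.5] w 0.013
```

View pics/s3.png

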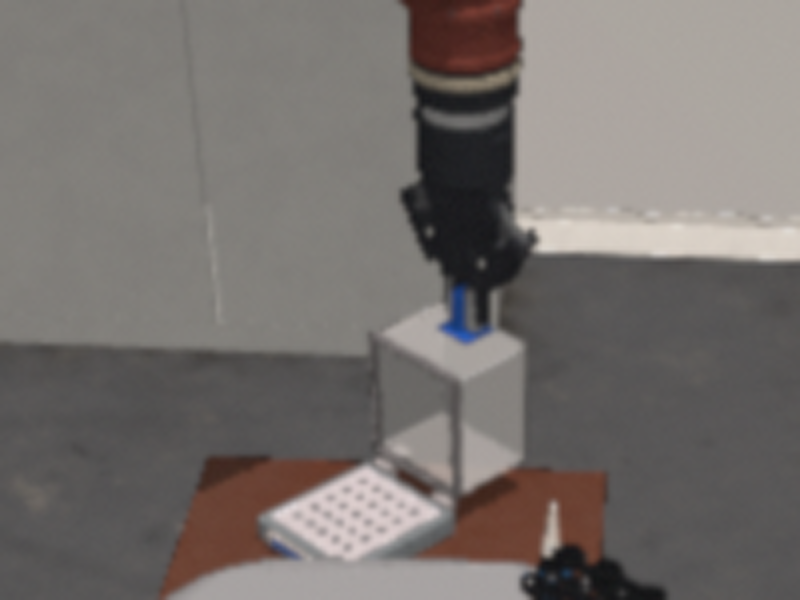

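The hood stands open and upright, with the grip pinched and the perforated floor clear. Release, and fetch the hardener.

Run:
```python
from fit import *
q=np.load("box.npy"); y=np.degrees(q[3]); s_=robot.get_calibration("side")
for p,m in(((262,520),(-.058,.053,.022)),((380,462),(.058,.053,.022)),((455,510),(.058,-.053,.022))):
    u=(190+p[0]/4,60+p[1]/4); print("plinth",(proj(s_,W(q,m))[0]-u).round(1))
robot.set_gripper(.04); p=robot.observe()["tool_pos"]; robot.line_to([p[0],p[1],.32],vel=.2); st("rel")
robot.move_pose([.45,.25,.34],[180,0,y])
cv2.imwrite("pics/w4.png",robot.grab_frame("wrist"));pickle.dump(robot.get_calibration("wrist"),open("w4.pkl","wb"))
robot.move_pose([.472,-.2325,.3],[180,0,70])
pick([.472,-.2325],.092,70,.065,up=.30)
robot.move_pose([.45,.1,.34],[180,0,y]); st("mid")
```

```text
plinth [-2.1  1. ]
plinth [-3.7  1.1]
plinth [-0.2  2.5]
rel t 35.5 tcp [0.5752 0.401  0.3188] F [-0.4 -0.3 -0. ] w 0.0394
guard False
down t 40.2 tcp [ 0.4725 -0.2329  0.093 ] F [ 0.2 -0.5 -0.7] w 0.0651
grip t 40.6 tcp [ 0.4724 -0.2329  0.0928] F [-0.9 -0.7  6.6] w 0.0368
lift t 41.8 tcp [ 0.4717 -0.2322  0.2986] F [ 0.  -0.7 -0.5] w 0.0366
mid t 43.1 tcp [0.4501 0.0995 0.3395] F [-0.3 -0.8 -0.4] w 0.0364
```

View pics/w4.png

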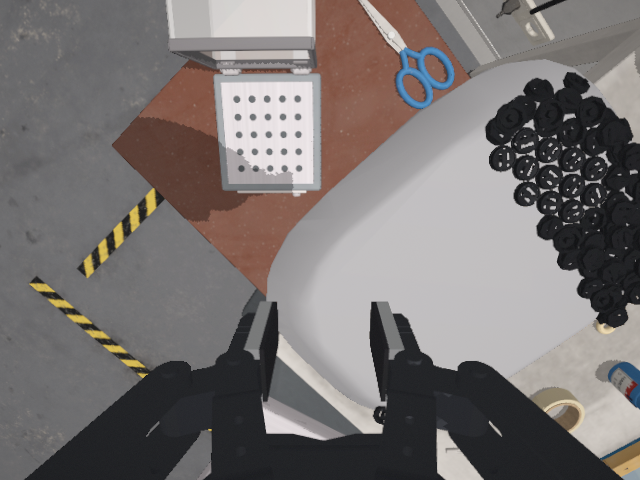

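Plinth top corners in the wrist view: (216,74), (320,73), (321,190), (223,190). The hood is clear of the floor.

Run:
```python
from fit import *
q=np.load("box.npy"); y=np.degrees(q[3]); w4=pickle.load(open("w4.pkl","rb"))
X=np.array([onz(w4,p,.022) for p in((216,74),(320,73),(321,190),(223,190))])
c=X.mean(0); d=X[0]-X[3]; print(c,np.linalg.norm(np.roll(X,1,0)-X,axis=1),np.degrees(np.arctan2(d[1],d[0])),"fit",q[:4])
g=(c[:2]+q[:2])/2 - .005*np.array([np.cos(q[3]),np.sin(q[3])]); print(g)
assert np.linalg.norm(c[:2]-q[:2])<.015
np.save("g.npy",g)
place(g,.0928+.022,y,.058,up=.30)
robot.move_pose([.42,.27,.34],[180,0,y]); pickle.dump(robot.get_calibration("wrist"),open("w5.pkl","wb"))
cv2.imwrite("pics/w5.png",robot.grab_frame("wrist")); st("end")
```

```text
[0.47614817 0.33371435 0.022     ] [0.11405451 0.10089544 0.11443737 0.10391866] 32.423653370644516 fit [ 0.47147695  0.33188802 -0.00204817  0.58650807]
[0.46964817 0.3300339 ]
over t 44.0 tcp [0.4702 0.3289 0.3002] F [ 0.1 -0.4 -0.7] w 0.0367
guard True
set t 45.5 tcp [0.47   0.3303 0.1148] F [-0.5  0.2  4.2] w 0.0369
end t 47.4 tcp [0.42  0.27  0.339] F [ 0.6  1.  -0.3] w 0.058
```

View pics/w5.png

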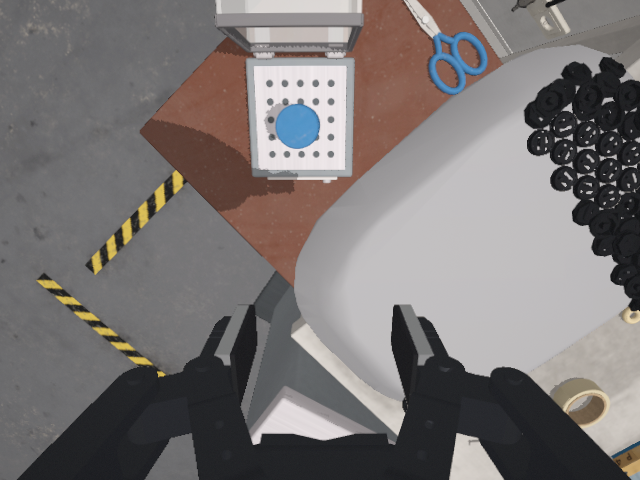

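Hardener stands upright in the middle of the floor. Close the hood by the reverse arc, then press it home.

Run:
```python
from fit import *
q=np.load("box.npy"); R=[180,0,np.degrees(q[3])]; p=tcp(q,1.6)
robot.set_gripper(.04); robot.move_pose([*p[:2],.32],R); print(robot.line_to(p,vel=.15,guard=8)); robot.set_gripper(0); st("grip")
for a in np.arange(1.6,.06,-.12)[1:].tolist()+[.04]:
    robot.line_to(tcp(q,a),vel=.12)
    o=robot.observe(); print(round(a,2),np.round(o["ft_force"],1),round(o["gripper_width"],4))
robot.set_gripper(.04); p=robot.observe()["tool_pos"]; robot.line_to([*p[:2],.24],vel=.15)
robot.set_gripper(0); f=W(q,(-.043,0,.102),0.)
robot.line_to([*f[:2],.24],vel=.15); robot.line_to([*f[:2],.195],vel=.15)
print("press",robot.line_to([*f[:2],.162],vel=.02,guard=12)); st("press"); robot.pause(.4); st("hold")
robot.line_to([*f[:2],.26],vel=.15)
robot.move_pose([.42,.27,.34],R); robot.set_gripper(.085);pickle.dump(robot.get_calibration("wrist"),open("w6.pkl","wb"))
cv2.imwrite("pics/w6.png",robot.grab_frame("wrist")); st("end")
```

```text
False
grip t 49.8 tcp [0.5763 0.4014 0.2136] F [1.  0.3 5.8] w 0.0132
1.48 [1.8 1.6 6.8] 0.0132
1.36 [2.3 1.1 8.9] 0.0127
1.24 [ 1.  -0.3  9.4] 0.013
1.12 [0.4 0.2 9.2] 0.013
1.0 [-0.5 -1.5  8. ] 0.0133
0.88 [-0.  -1.8  5.3] 0.0131
0.76 [ 0.  -1.5  2.5] 0.0132
0.64 [ 1.1 -1.1 -0.8] 0.0131
0.52 [ 4.6 -1.9 -4.8] 0.0136
0.4 [ 4.3  0.4 -4.1] 0.0132
0.28 [ 3.9 -0.  -2.9] 0.013
0.16 [ 5.  -0.7 -2.6] 0.0131
0.04 [ 4.   0.1 -2.5] 0.0132
press True
press t 57.2 tcp [0.4356 0.308  0.1746] F [-1.9 -0.8  7.7] w -0.0001
hold t 57.6 tcp [0.4355 0.308  0.1746] F [-1.4 -1.2  7.1] w 0.0001
end t 59.6 tcp [0.42 0.27 0.34] F [ 1.  -0.4 -0.4] w 0.0849
```

View pics/w6.png

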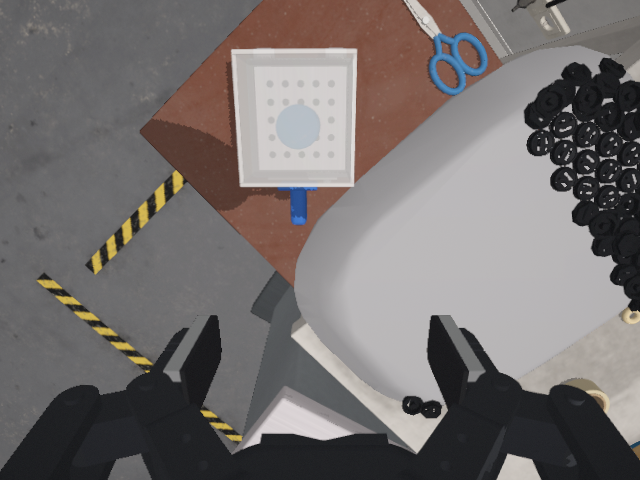

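The hood looks shut, and the press stopped with the tip at z=0.102, the shut height. I'll press once more to confirm, clear off, and check everything.

Run:
```python
from fit import *
q=np.load("box.npy"); R=[180,0,np.degrees(q[3])]
robot.set_gripper(0); f=W(q,(-.045,0,.102),0.)
robot.move_pose([*f[:2],.22],R); robot.line_to([*f[:2],.182],vel=.1)
print("press",robot.line_to([*f[:2],.16],vel=.02,guard=16)); st("press"); robot.pause(.5); st("hold")
robot.line_to([*f[:2],.28],vel=.15)
robot.goto_joints([57.886,5.964,5.575,89.605,0,77.527]); robot.pause(.5)
t,s=robot.grab_frame("top"),robot.grab_frame("side")
a=crop(s,225,135,100,75,4);b=crop(t,345,150,160,120,2.5);d=crop(s,270,250,160,120,2.5)
out=np.zeros((600,800,3),np.uint8); out[:300,:400]=a; out[300:,:400]=b; out[300:,400:]=d; out[:300,400:]=crop(t,120,220,100,75,4)
cv2.imwrite("pics/fin.png",out); st("end")
```

```text
press True
press t 62.1 tcp [0.4341 0.307  0.1746] F [-1.9 -0.7  7.8] w -0.0003
hold t 62.6 tcp [0.4341 0.3071 0.1746] F [-1.6 -1.3  8.1] w -0.0003
end t 65.4 tcp [0.2017 0.5651 0.304 ] F [ 0.4  0.6 -0. ] w 0.0
```

View pics/fin.png

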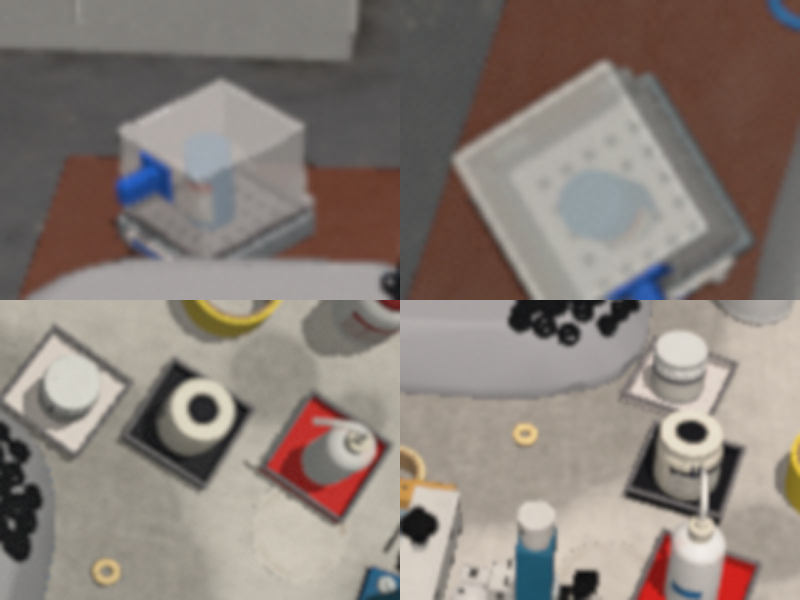

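The second press stopped at the same height, so the hood is shut. All four containers stand upright in their places, and the arm is clear.

```bash
python3 -c "
from plant import robot
print(robot.job_done())"
```

```text
the job is handed in; nothing more can be done
None
```

The job is done and handed in, at about 65 s on the robot's clock out of the 141 s allowed. The black ink, white ink and wash bottle stand upright in the black, white and red trays. The hardener stands in the middle of the dry box under the shut hood.

- **Containers:** the last top and side pictures showed all four upright in the right places, and the arm back at its start pose and touching nothing.
- **Hood:** two presses of about 8 N on the front of the hood's top both stopped with the fingertips at z ≈ 0.102 m, which is the shut height. I take that as fully shut.
- **Disagreements:** measured positions differed by about 2–5 mm between cameras (up to 10 mm for the black tray), so I averaged them, and every grasp and placement worked at the first try. One grip-fin point in the dry-box fit was off by 8 pixels, but the hood still opened and closed cleanly. No check failed.

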